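# Load a tumbler drum and hold its bayonet lid home

### The arm

A 6-joint arm with a two-finger parallel gripper is mounted at the origin on the work surface. World frame = base frame: x ahead of the robot, y to its left, z up, the work surface at z = 0. Lengths are in m, angles in rad, forces in N, time in s.
With the tool pointing down it reaches from about 0.4 to 0.825 m from the base axis. Payload 7 kg.
Tool frame: the origin (TCP) lies on the centre line of the jaws, within the pads' length; the fingertips stand 25 mm ahead of it and the grasp point (between the pads) lies 6 mm ahead of it; z points along the fingers, y is the line along which they close (so a half turn about z gives the same grasp; the last joint's range is limited). The gripper opens to 85 mm and grips with 20 to 120 N. Pads are 22 mm wide; open, the fingers measure 114 mm over their backs; the gripper's body (76 mm by 85 mm) begins 54 mm behind the grasp point. The pads swing forward as they close: fully open they stand 13 mm farther back than shut.
Start: joints at [1.591, 0.359, 0.012, 0, -1.224, -0.288], TCP at [0.179, 0.651, 0.233] pointing down, gripper open.
Joint ranges: [-3.07, 3.07], [-1.43, 2.12], [-1.02, 1.25], [-3.03, 1.67], [-3.05, -0], [-3.03, 3.03]. Speed limits (rad/s): [2.39, 2.39, 3.01, 3.14, 3.14, 3.14].

### API

Orientations are given as a rotation vector (axis times angle).
In Python, from rig import manip, optics, order gives the robot as it stands.
- The arm moves only by the tool drive_tool, never from a script. Its argument "commands" is a list of rows, each an object with "travel": the shift along the tool's x, y, z normalised to -1 to 1, where 1 is 500 mm, a list of three; "rot": the turn, a rotation vector about the tool's x, y, z normalised to -1 to 1, where 1 is 360 degrees, a list of three; "hand": the finger opening in mm, from 0 to 85.4. In form: [{"travel": [tx, ty, tz], "rot": [rx, ry, rz], "hand": hand}, ...]. A call has exactly 5 rows; each row is the pose to reach, as a shift and turn from the pose commanded when the call began, along the tool's axes at that moment, turning the shorter way round; what a row does not reach only later rows make up. A row lasts 1/8 s, in which the tool goes at most 62.5 mm and 10.7 degrees, less where a joint would pass 70% of its speed; a pose out of reach is approached as far as the arm can. A call with a number of a shift or a turn outside -1 to 1 is refused whole. A call with a gripper value outside its range is refused whole. The fingers move at their own pace and stop on an object; "newtons" is the grip in N (left out, the last holds). Time passes only in rows, so rows that repeat a pose let the fingers close, or fill a call up. It gives the time, the measured TCP pose, the force, the opening and the grip force at its end, in the units of the state.
- manip.read_state(): the state, without advancing time (a new reading comes with each control period).
- optics.camera(name): name is "side" or "top" or "wrist"; returns (picture, depth): 420x560x3 uint8, red, green, blue; 420x560 float32, m along the optical axis (not along the pixel's ray), 0 where there is no reading.
- optics.camera_params(name): a dict with "intrinsics" (3x3 intrinsics, pixels), "rvec" (rotation vector, rad) and "tvec" (3), from world to camera coordinates, as OpenCV has them; the wrist camera has in their place "tool_from_camera" (4x4, takes a point from camera to tool coordinates, whose origin is the TCP and whose axes are the flange's). Camera axes: x right, y down, z forward; pixel columns grow to the right and rows downward; lengths in m; the calibration is good to about 2 mm. A picture is of the moment at which its call begins: read the wrist's pose just before it. camera_params takes no time and is no camera call.
- order.job_done(): hands the job in; it is judged then, once.
The state is a dict: "time_s": time; "q": joint angles; "joint_vel": joint speeds; "joint_efforts": joint torques, N m; "eef_pos": TCP position; "ee_rot": TCP orientation; "contact_force": force on the tool from outside, world axes, zero at the start; "moment": the same for the moment, N m; "finger_gap": finger opening in m; "grip_force": force on a finger pad.
Only numpy, scipy, OpenCV 4.12 (cv2) and the standard library are available. Lean on these libraries where they do the work, as an engineer would, in place of code of your own. Each camera call takes 0.05 s, during which the arm holds its last target. There are 200 camera calls.

### The job

Pick up the steel ball, lower it gently into the tumbler's deep drum and let go of it; do not drop it in from the mouth. Then fit the lid on the drum, turning it by its knurled collar until the hidden keyways under it drop over the drum's pins, push it fully home against the sprung seal, and finish while still gripping the collar and holding the lid pushed home, because it springs up if let go. Leave everything else on the bench where it is.

Things in the scene. Friction and masses are not known exactly. Their poses are not given: they have to be found in the camera images.
- tumbler: fixed upright tumbler: round grey foot 140 across and 22 high carrying an open aluminium drum. Origin on the drum's axis at bench height, z up.
- drum_floor (a point): centre of the drum's inner floor (rubber), 30 above the bench. The drum's inside is 88 across
- mouth (a point): centre of the drum's mouth at the free sprung seal's top, 95 above the bench, 65 above the inner floor. The seal is 94 across; below it the drum's fixed neck, 97 across, ends 88 above the bench
- flange (a point): on the drum's axis at the top of the flange round the neck: 124 across, 72 above the bench. Four upright pins stand on it: 7 thick, 10 high, 90 degrees apart, on a circle of radius 56.5. The angle of this set of pins about the axis differs each time and cannot be read from the tumbler's pose
- lid: loose aluminium lid, 126 across, about 0.24 kg, with a knurled steel collar on top. Origin at the centre of its underside, z up. Skirt and disc reach 23 above the origin. Origin above the bench: 82 resting on the pins; 77 once the keyways drop over them, resting on the free seal; 72 pushed fully home. Over the pins it turns only 4 degrees either way
- collar (a point): on the lid's axis at mid-height of the knurled steel collar by which it is gripped and turned: 48 across, 30 high, from 23 to 53 above the lid's underside; this point is 38 above it
- lid_under (a point): centre of the lid's underside (same as the lid's origin). Hidden below: a bore 102 across, 18 deep, that goes over the drum's neck, in a ring with four keyways 90 degrees apart, 15 wide, closed on top, for the four pins. Nothing marks their angle: find it by turning under light pressure, a quarter turn at most, either way
- seal (a joint): the sprung rubber seal ring on the drum's neck: how far it is pushed down, 0 m free, 0.005 m with the lid fully home; about 5 N at 0 and 9 N at 0.005, so the lid springs up 5 mm when let go
- ball_center (a point): centre of the loose polished steel ball, 36 across, about 0.19 kg. It starts on a small fixed white ceramic ring, 31 across and 6 high, with its centre 20 above the bench
- ball: the same steel ball; its origin lies at the ball's surface and turns with it, so use ball_center
- bench_block: steel bench block 34 x 34 x 22, bystander (mm), origin under its middle
- hammer: hammer about 220 long, bystander (mm), origin under its middle, handle to its -x
- dish: terracotta bowl, 80 across, 30 high, bystander (mm), origin under its middle
- mandrel: tapered steel ring mandrel 190 long, 25 thick, lying, bystander (mm), origin under its middle
- ring_box: small blue jewellery box 55 x 55 x 40, bystander (mm), origin under its middle
- flux_jar: closed jar 52 across, 70 high, bystander (mm), origin under its middle
- fire_brick: round pale fire brick 100 across, 30 high, bystander (mm), origin under its middle
There are look-alikes about, which are no part of the job. Leave any brown look-alike of the lid alone.

How it is judged:
On the way, in this order (a step that is already met when the one before it is completed fails the run):
1. the ball lies still and released in the drum (horizontal distance between ball_center and tumbler below 0.04 m and z of ball_center in the frame of tumbler below 0.056 m and contact force between the fingers and ball below 0.1 N and linear speed of ball below 0.05 m/s), for 0.1 s.
2. the lid has dropped over the pins (z of lid in the frame of tumbler below 0.0785 m and horizontal distance between lid and tumbler below 0.005 m and angle between lid's own z axis and vertical below 0.07 rad), for 0.05 s.
At the end, for the whole second after the job is handed in: the ball lies on the drum's floor; the lid is over the pins, level within 0.05 rad, centred within 5 mm and within 1.5 mm of fully home, the seal pushed down more than 3.5 mm, and the fingers still grip the lid (over 3 N) (horizontal distance between ball_center and tumbler below 0.04 m and z of ball_center in the frame of tumbler below 0.056 m and z of lid in the frame of tumbler below 0.0735 m and horizontal distance between lid and tumbler below 0.005 m and angle between lid's own z axis and vertical below 0.05 rad and value of joint seal above 0.0035 m and contact force between the fingers and lid above 3 N); the arm keeps its last pose, push and grip.
It fails at once if the ball hits the drum or lid hard (over 32 N): dropped or rammed (contact force between ball and tumbler above 32 N or contact force between ball and lid above 32 N).
It fails at once if a bystander is shifted by more than 30 mm (distance of any of bench_block, hammer, dish, mandrel, ring_box, flux_jar, fire_brick from where it was at the start of the episode above 0.03 m).
It also fails if it takes over 72 s, if anything falls off the work surface, if the arm or the gripper's body presses on something with over 40 N, if the wrist force passes 120 N, or if a joint passes its speed limit or range.

## Working session

There is one attempt and no reset: what is moved stays moved. The work goes in short steps, Python scripts to look and compute and a tool call to move; the robot and the scene stay as the last step left them, time stands still between calls to the robot, and variables do not carry over. Pictures are saved under pics/ and viewed, at most 10 in all, crops included, and the job is handed in when it is done.

Besides the shell and the picture viewer there is one more tool, called after "Call:" as a command line: name --argument value ..., lists and objects as JSON in quotes. drive_tool: Moves the arm, as the interface text tells. Its arguments: {"type":"object","properties":{"commands":{"type":"array"},"newtons":{"type":"number"}},"required":["commands"]}

```bash
ls; mkdir -p pics
cat > h.py <<'E'
import numpy as np, cv2
from scipy.spatial.transform import Rotation as R
from rig import manip, optics, order
def cam(name):
    s=manip.read_state(); p=optics.camera_params(name); im,d=optics.camera(name)
    K=np.array(p["intrinsics"])
    if "rvec" in p:
        T=np.eye(4);T[:3,:3]=R.from_rotvec(np.ravel(p["rvec"])).as_matrix();T[:3,3]=np.ravel(p["tvec"]);T=np.linalg.inv(T)
    else:
        W=np.eye(4);W[:3,:3]=R.from_rotvec(s["ee_rot"]).as_matrix();W[:3,3]=s["eef_pos"];T=W@np.array(p["tool_from_camera"])
    v,u=np.indices(d.shape)
    P=np.stack([(u-K[0,2])/K[0,0]*d,(v-K[1,2])/K[1,1]*d,d],-1)@T[:3,:3].T+T[:3,3]
    P[d==0]=np.nan
    return im,d,P,K,T
def save(n,im): cv2.imwrite("pics/"+n+".png",cv2.cvtColor(im,cv2.COLOR_RGB2BGR))
def circ(xy):  # algebraic circle fit
    A=np.c_[2*xy,np.ones(len(xy))]; s=np.linalg.lstsq(A,(xy**2).sum(1),rcond=None)[0]
    return s[0],s[1],np.sqrt(s[2]+s[0]**2+s[1]**2)
E
python3 - <<'E'
from h import *
for n in("top","side"):
    im,d,P,K,T=cam(n); save(n,im); np.savez(n,im=im,d=d,P=P,K=K,T=T); print(n,T[:3].round(3),K[0,0])
s=manip.read_state(); print(s)
E
```

```text
pics
top [[ 0.025 -0.992  0.126  0.354]
 [-0.999 -0.027 -0.02   0.062]
 [ 0.023 -0.125 -0.992  1.545]] 520.7857285532143
side [[ 0.76  -0.414  0.502 -0.09 ]
 [-0.65  -0.458  0.607 -0.677]
 [-0.021 -0.787 -0.617  0.825]] 462.8948309410123
{'time_s': 0.1, 'q': array([ 1.59111193e+00,  3.59326638e-01,  1.11684128e-02, -2.75117981e-04,
       -1.22409156e+00, -2.88113475e-01]), 'joint_vel': array([ 5.31246046e-05, -2.28336680e-03,  2.43648037e-03, -7.01982490e-04,
       -1.59451710e-03,  1.67645004e-03]), 'joint_efforts': array([-2.43934141e-03, -5.84759474e+01,  2.94107205e+01,  6.95444182e+00,
       -3.20568986e-03,  1.37952787e-05]), 'eef_pos': array([0.17852559, 0.65053727, 0.23236383]), 'ee_rot': array([ 3.11198964e+00, -4.19348778e-01, -5.07955213e-05]), 'contact_force': array([-0.11674619, -1.0348749 , -0.05090852]), 'moment': array([0.0054255 , 0.01324099, 0.01054977]), 'grip_force': 0.0, 'finger_gap': 0.08545425062066338}
```

View pics/top.png

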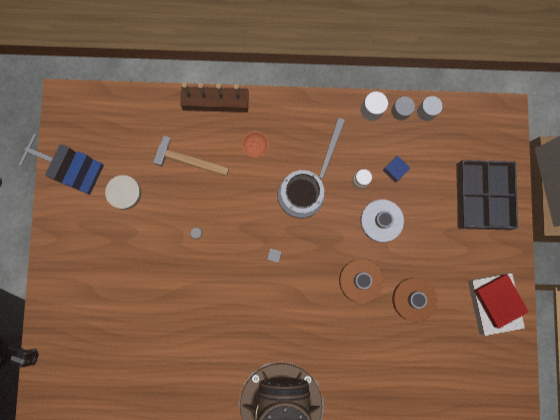

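View pics/side.png

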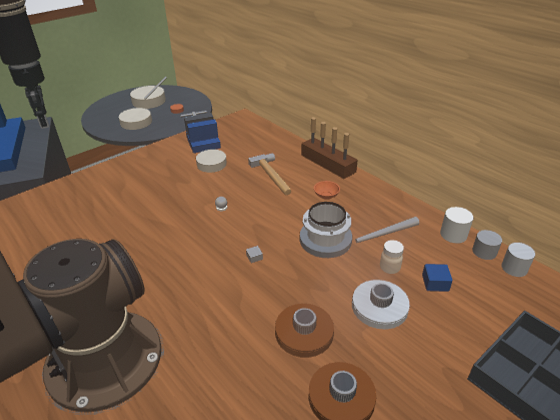

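The top view shows the ball at (196,233), the drum at (302,192), the aluminium lid at (382,220) with its collar at (385,219), and the brown look-alikes at (362,281) and (414,300). In the side view the ball is at (221,203), the drum mouth at (327,215), and the lid at (381,302) with its collar at (382,294).

Run:
```python
from h import *
t=np.load("top.npz"); s=np.load("side.npz")
def near(P,c,r): return np.hypot(P[...,0]-c[0],P[...,1]-c[1])<r
for nm,z in(("top",t),("side",s)):
    P=z["P"]; px={"ball":(196,233),"drum":(302,192),"lid":(385,219)} if nm=="top" else {"ball":(221,203),"drum":(327,215),"lid":(382,294)}
    for k,(u,v) in px.items(): print(nm,k,P[v,u].round(3))
    print("bench z",np.nanmedian(P[...,2]))
def report(k,c,r,bands):
    for nm,z in(("top",t),("side",s)):
        P=z["P"]
        for a,b in bands:
            m=near(P,c,r)&(P[...,2]>a)&(P[...,2]<b)
            if m.sum()<15: print(k,nm,a,b,m.sum()); continue
            q=P[m][:,:2].astype(np.float32); (cx,cy),rr=cv2.minEnclosingCircle(q)
            print(k,nm,(a,b),m.sum(),"enc",round(cx,4),round(cy,4),round(rr,4),"mean",P[m].mean(0).round(4),"zmax",P[m][:,2].max().round(4))
P=t["P"]
report("ball",P[233,196],.03,[(.012,.06)])
report("drum",P[192,302],.1,[(.012,.03),(.06,.08),(.085,.12)])
report("lid",P[219,385],.09,[(.008,.035),(.045,.08)])
```

```text
top ball [0.481 0.258 0.036]
top drum [ 0.612 -0.048  0.025]
top lid [ 0.535 -0.289  0.051]
bench z -0.0021057116550713406
side ball [0.477 0.244 0.029]
side drum [ 0.64  -0.019  0.053]
side lid [ 0.528 -0.296  0.054]
bench z 0.0005024739884125218
ball top (0.012, 0.06) 118 enc 0.4812 0.2606 0.0179 mean [0.4805 0.2597 0.0312] zmax 0.0414
ball side (0.012, 0.06) 111 enc 0.4819 0.2545 0.0172 mean [0.4796 0.2514 0.0271] zmax 0.0405
drum top (0.012, 0.03) 689 enc 0.6197 -0.0569 0.0887 mean [ 0.5956 -0.0408  0.0241] zmax 0.03
drum top (0.06, 0.08) 581 enc 0.6062 -0.0445 0.0635 mean [ 0.6036 -0.0444  0.071 ] zmax 0.0799
drum top (0.085, 0.12) 166 enc 0.6058 -0.0405 0.0522 mean [ 0.6047 -0.0445  0.0922] zmax 0.1018
drum side (0.012, 0.03) 707 enc 0.6177 -0.06 0.0863 mean [ 0.5831 -0.0711  0.0211] zmax 0.0299
drum side (0.06, 0.08) 710 enc 0.6054 -0.0496 0.0643 mean [ 0.5978 -0.0566  0.0711] zmax 0.08
drum side (0.085, 0.12) 313 enc 0.6058 -0.0474 0.0507 mean [ 0.605  -0.0497  0.0907] zmax 0.0977
lid top (0.008, 0.035) 1208 enc 0.5414 -0.2753 0.0802 mean [ 0.5329 -0.2849  0.0218] zmax 0.0349
lid top (0.045, 0.08) 213 enc 0.5344 -0.2871 0.0247 mean [ 0.534  -0.286   0.0525] zmax 0.0622
lid side (0.008, 0.035) 1713 enc 0.536 -0.2892 0.0655 mean [ 0.5244 -0.2976  0.0217] zmax 0.0349
lid side (0.045, 0.08) 322 enc 0.5352 -0.2896 0.0257 mean [ 0.533  -0.2919  0.0521] zmax 0.0577
```

```bash
cat >> h.py <<'E'
def go(xyz,yaw=None):
    """travel/rot numbers to bring tool to world xyz with tool-x yaw (deg), pointing down"""
    s=manip.read_state(); Rm=R.from_rotvec(s["ee_rot"]); cur=np.degrees(np.arctan2(*Rm.as_matrix()[[1,0],0]))
    tr=Rm.inv().apply(np.array(xyz)-s["eef_pos"])/.5
    Rt=R.from_rotvec([np.pi,0,0]); Rt=R.from_euler("z",cur if yaw is None else yaw,degrees=True)*Rt
    rot=(Rm.inv()*Rt).as_rotvec()/(2*np.pi)
    print("t",round(s["time_s"],2),"pos",s["eef_pos"].round(4),"yaw",cur.round(2),"q6",s["q"][5].round(3),"F",s["contact_force"].round(1),"gap",round(s["finger_gap"],4),"grip",round(s["grip_force"],1)); print("  travel",tr.round(4),"rot",rot.round(4))
E
python3 - <<'E'
from h import *
print(np.array(optics.camera_params("wrist")["tool_from_camera"]).round(3),optics.camera_params("wrist")["intrinsics"])
go([.50,.24,.2]); go([.4815,.2575,.2],-15)
E
```

```text
[[ 0.001 -0.954 -0.299  0.076]
 [ 1.     0.001  0.001 -0.   ]
 [-0.    -0.299  0.954 -0.139]
 [ 0.     0.     0.     1.   ]] [[310.9382941    0.         271.05234642]
 [  0.         310.9382941  214.82842964]
 [  0.           0.           1.        ]]
t 0.1 pos [0.1785 0.6505 0.2324] yaw -15.35 q6 -0.288 F [-0.1 -1.  -0.1] gap 0.0855 grip 0.0
  travel [0.8373 0.6215 0.0658] rot [ 0.0002 -0.     -0.    ]
t 0.1 pos [0.1785 0.6505 0.2324] yaw -15.35 q6 -0.288 F [-0.1 -1.  -0.1] gap 0.0855 grip 0.0
  travel [0.7924 0.5975 0.0657] rot [ 0.0002 -0.     -0.001 ]
```

Call:
drive_tool --commands '[{"travel": [0.1,0.075,0.01],"rot": [0,0,0],"hand": 60},{"travel": [0.2,0.15,0.02],"rot": [0,0,0],"hand": 60},{"travel": [0.3,0.225,0.03],"rot": [0,0,0],"hand": 60},{"travel": [0.4,0.3,0.04],"rot": [0,0,0],"hand": 60},{"travel": [0.5,0.375,0.05],"rot": [0,0,0],"hand": 60}]' --newtons 40

```text
time_s: 0.72
eef_pos: [0.3702, 0.4029, 0.208]
ee_rot: [3.113, -0.419, -0.0]
contact_force: [1.2, 0.2, -0.5]
finger_gap: 0.06
grip_force: 0.0
```

Call:
drive_tool --commands '[{"travel": [0.1,0.075,0.01],"rot": [0,0,0],"hand": 60},{"travel": [0.2,0.15,0.02],"rot": [0,0,0],"hand": 60},{"travel": [0.29,0.22,0.1],"rot": [0,0,0],"hand": 60},{"travel": [0.29,0.22,0.1],"rot": [0,0,0],"hand": 60},{"travel": [0.29,0.22,0.1],"rot": [0,0,0],"hand": 60}]'

```text
time_s: 1.35
eef_pos: [0.4803, 0.2598, 0.1579]
ee_rot: [3.112, -0.421, -0.001]
contact_force: [0.2, -0.3, 1.0]
finger_gap: 0.06
grip_force: 0.0
```

Run:
```python
from h import *
im,d,P,K,T=cam("wrist"); save("w1",im)
go([.4815,.2575,.1])
m=(np.hypot(P[...,0]-.4815,P[...,1]-.2575)<.03)&(P[...,2]>.012)&(P[...,2]<.05)
q=P[m]; print(m.sum(),q.mean(0).round(4),q.max(0).round(4))
A=np.c_[2*q,np.ones(len(q))]; c=np.linalg.lstsq(A,(q**2).sum(1),rcond=None)[0]; print("sphere",c[:3].round(4),np.sqrt(c[3]+c[:3]@c[:3]).round(4))
v,u=np.where(m); print(u.min(),u.max(),v.min(),v.max())
```

```text
t 1.4 pos [0.4804 0.2608 0.1586] yaw -15.35 q6 0.447 F [-0.1 -0.1  0.1] gap 0.0603 grip 0.0
  travel [0.0039 0.0057 0.1172] rot [-0. -0.  0.]
1180 [0.4872 0.2586 0.0299] [0.5019 0.2767 0.0376]
sphere [0.4842 0.2595 0.0184] 0.0176
251 289 180 218
```

View pics/w1.png

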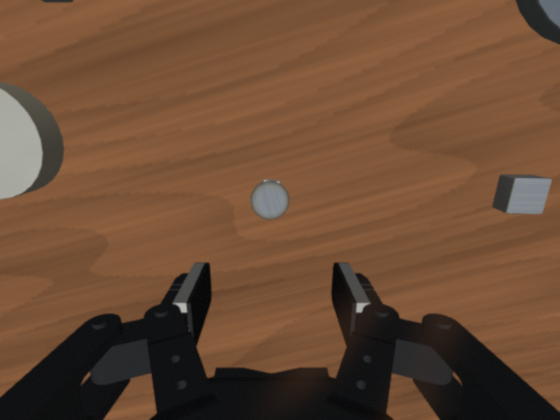

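The wrist view shows the ball at (270,199), midway between the fingers. I'll go lower and measure again.

Call:
drive_tool --commands '[{"travel": [0.004,0.001,0.09],"rot": [0,0,0],"hand": 60},{"travel": [0.007,0.002,0.16],"rot": [0,0,0],"hand": 60},{"travel": [0.007,0.002,0.17],"rot": [0,0,0],"hand": 60},{"travel": [0.007,0.002,0.17],"rot": [0,0,0],"hand": 60},{"travel": [0.007,0.002,0.17],"rot": [0,0,0],"hand": 60}]'

```text
time_s: 2.02
eef_pos: [0.484, 0.2596, 0.075]
ee_rot: [-3.111, 0.418, -0.003]
contact_force: [-1.3, 0.6, -0.3]
finger_gap: 0.06
grip_force: 0.0
```

Run:
```python
from h import *
im,d,P,K,T=cam("wrist"); save("w2",im)
m=(np.hypot(P[...,0]-.4835,P[...,1]-.259)<.022)&(P[...,2]>.012)&(P[...,2]<.05)
q=P[m]
A=np.c_[2*q,np.ones(len(q))]; c=np.linalg.lstsq(A,(q**2).sum(1),rcond=None)[0]; print("sphere",len(q),c[:3].round(4),np.sqrt(c[3]+c[:3]@c[:3]).round(4))
v,u=np.where(m); print(u.min(),u.max(),v.min(),v.max())
go([c[0],c[1],.031])
```

```text
sphere 2226 [0.4842 0.2596 0.0183] 0.0176
245 297 210 262
t 2.08 pos [0.484  0.2594 0.0749] yaw -15.31 q6 0.454 F [-0.9  0.  -0.7] gap 0.06 grip 0.0
  travel [ 0.0003 -0.0002  0.0879] rot [-0.0004 -0.0002  0.    ]
```

Call:
drive_tool --commands '[{"travel": [0,0,0.05],"rot": [0,0,0],"hand": 60},{"travel": [0,0,0.088],"rot": [0,0,0],"hand": 60},{"travel": [0,0,0.088],"rot": [0,0,0],"hand": 60},{"travel": [0,0,0.088],"rot": [0,0,0],"hand": 30},{"travel": [0,0,0.088],"rot": [0,0,0],"hand": 30}]' --newtons 40

```text
time_s: 2.7
eef_pos: [0.4842, 0.2594, 0.0306]
ee_rot: [-3.111, 0.419, -0.003]
contact_force: [0.5, 1.4, 0.6]
finger_gap: 0.0301
grip_force: 1.1
```

Call:
drive_tool --commands '[{"travel": [0,0,0],"rot": [0,0,0],"hand": 30},{"travel": [0,0,0],"rot": [0,0,0],"hand": 30},{"travel": [0,0,-0.08],"rot": [0,0,0],"hand": 30},{"travel": [0,0,-0.2],"rot": [0,0,0],"hand": 30},{"travel": [0,0,-0.32],"rot": [0,0,0],"hand": 30}]'

```text
time_s: 3.32
eef_pos: [0.4825, 0.2574, 0.1905]
ee_rot: [3.111, -0.419, -0.002]
contact_force: [1.3, 1.2, -0.5]
finger_gap: 0.0303
grip_force: 0.0
```

Run:
```python
from h import *
go([.606,-.046,.22]);go([.586,-.046,.22],0)
```

```text
t 3.33 pos [0.4825 0.2574 0.1905] yaw -15.36 q6 0.454 F [ 1.3  1.2 -0.5] gap 0.0303 grip 0.0
  travel [ 0.3988  0.5199 -0.0583] rot [0.0003 0.0002 0.    ]
t 3.33 pos [0.4825 0.2574 0.1905] yaw -15.36 q6 0.454 F [ 1.3  1.2 -0.5] gap 0.0303 grip 0.0
  travel [ 0.3602  0.5305 -0.0583] rot [ 0.0003  0.0002 -0.0427]
```

The opening went to 30 mm, so the ball slipped out. I'll look again.

Run:
```python
from h import *
im,d,P,K,T=cam("wrist"); save("w3",im)
m=(np.hypot(P[...,0]-.4842,P[...,1]-.2596)<.035)&(P[...,2]>.012)&(P[...,2]<.05)
q=P[m]
A=np.c_[2*q,np.ones(len(q))]; c=np.linalg.lstsq(A,(q**2).sum(1),rcond=None)[0]; print("sphere",len(q),c[:3].round(4),np.sqrt(c[3]+c[:3]@c[:3]).round(4))
```

```text
sphere 955 [0.4843 0.2594 0.0183] 0.0176
```

View pics/w3.png

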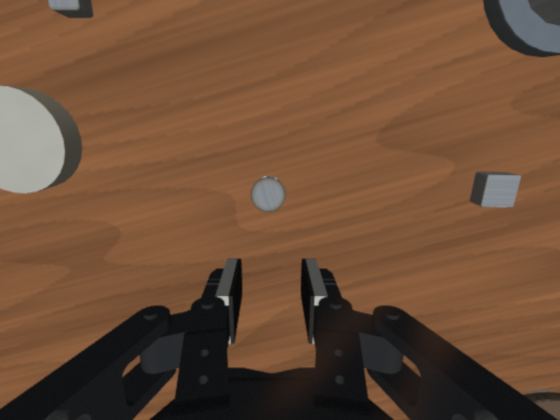

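Run:
```python
from h import *
im,d,P,K,T=cam("wrist"); s=manip.read_state()
Q=R.from_rotvec(s["ee_rot"]).inv().apply((P-s["eef_pos"]).reshape(-1,3)).reshape(P.shape)
m=(Q[...,2]<.05)&(np.abs(Q[...,1])<.06)
print("tool z max",np.nanmax(Q[m][:,2]), np.nanpercentile(Q[m][:,2],[90,99]))
for v in (262,268,275,285,300,320,335):
  for u in (228,236,240,303,307,316): print((u,v),Q[v,u].round(4),end=" ")
  print()
```

```text
tool z max 0.0005365242502475529 [-0.04586736 -0.01027806]
(228, 262) [ 0.0113 -0.0199 -0.0087] (236, 262) [ 0.0107 -0.0163 -0.0075] (240, 262) [ 0.011  -0.0143 -0.0082] (303, 262) [ 0.0107  0.0156 -0.0074] (307, 262) [ 0.0113  0.0173 -0.0087] (316, 262) [ 0.0116  0.0215 -0.0093] 
(228, 268) [ 0.0113 -0.0191 -0.015 ] (236, 268) [ 0.0115 -0.0155 -0.0152] (240, 268) [ 0.0083 -0.0143 -0.009 ] (303, 268) [ 0.0082  0.0155 -0.0088] (307, 268) [ 0.0114  0.0166 -0.0151] (316, 268) [ 0.0113  0.0207 -0.0148] 
(228, 275) [ 0.0111 -0.0183 -0.021 ] (236, 275) [ 0.0114 -0.0148 -0.0217] (240, 275) [ 0.0049 -0.0144 -0.0095] (303, 275) [ 0.0044  0.0157 -0.0086] (307, 275) [ 0.0112  0.0159 -0.0213] (316, 275) [ 0.0105  0.0201 -0.0199] 
(228, 285) [ 0.0113 -0.0172 -0.0299] (236, 285) [ 0.0091 -0.0144 -0.0261] (240, 285) [ 0.0003 -0.0144 -0.0109] (303, 285) [ 0.0001  0.0156 -0.0104] (307, 285) [ 0.0085  0.0156 -0.0249] (316, 285) [ 0.0109  0.0188 -0.0291] 
(228, 300) [ 0.0094 -0.0162 -0.0378] (236, 300) [ 0.0028 -0.0145 -0.0274] (240, 300) [-0.0075 -0.0146 -0.0114] (303, 300) [-0.007   0.0157 -0.0122] (307, 300) [ 0.003   0.0155 -0.0278] (316, 300) [ 0.0094  0.0176 -0.0377] 
(228, 320) [ 0.0024 -0.0161 -0.0406] (236, 320) [-0.0056 -0.0145 -0.0295] (240, 320) [-0.1713 -0.0389  0.1983] (303, 320) [-0.1689  0.0415  0.1951] (307, 320) [-0.0056  0.0156 -0.0295] (316, 320) [ 0.0046  0.017  -0.0436] 
(228, 335) [-0.0027 -0.016  -0.0428] (236, 335) [-0.193  -0.0445  0.1968] (240, 335) [-0.1934 -0.0394  0.1973] (303, 335) [-0.1926  0.0424  0.1963] (307, 335) [-0.1934  0.0477  0.1974] (316, 335) [-0.0004  0.017  -0.0456]
```

The depth picture puts the real fingertips near tool z = −5 mm, not +25, which explains the miss. I'll go down beside the ball and check the tips against the bench.

Call:
drive_tool --commands '[{"travel": [0,0,0.1],"rot": [0,0,0],"hand": 56},{"travel": [0,0,0.2],"rot": [0,0,0],"hand": 56},{"travel": [0,0,0.3],"rot": [0,0,0],"hand": 56},{"travel": [0,0,0.32],"rot": [0,0,0],"hand": 56},{"travel": [0,0,0.32],"rot": [0,0,0],"hand": 56}]'

```text
time_s: 4.05
eef_pos: [0.4834, 0.2582, 0.0295]
ee_rot: [3.112, -0.419, -0.001]
contact_force: [-0.3, 0.4, 0.6]
finger_gap: 0.056
grip_force: 0.0
```

Run:
```python
from h import *
go([.4842,.2595,.01])
im,d,P,K,T=cam("wrist"); save("w4",im); im2,d2,P2,_,_=cam("side")
for nm,X in(("wrist",P),("side",P2)):
  m=(np.hypot(X[...,0]-.484,X[...,1]-.2595)<.06)&(X[...,2]>.006)&(X[...,2]<.2)
  m&=np.hypot(X[...,0]-.484,X[...,1]-.2595)>.022
  print(nm,m.sum(),np.percentile(X[m][:,2],[0,2,5,10,25]).round(4))
save("cmp",np.hstack([im[150:420,100:450],im2[60:330,50:400]]))
```

```text
t 4.05 pos [0.4834 0.2582 0.0295] yaw -15.33 q6 0.455 F [-0.3  0.4  0.6] gap 0.056 grip 0.0
  travel [ 0.0009 -0.003   0.0389] rot [0.0002 0.0001 0.    ]
wrist 33393 [0.0291 0.0413 0.051  0.0646 0.0831]
side 779 [0.0327 0.0387 0.0449 0.0561 0.0983]
```

View pics/cmp.png

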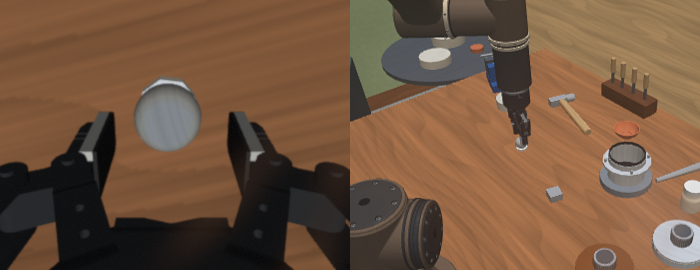

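Both cameras agree: with the TCP at 29.5 mm the fingertips are about 33 mm up, and the ball is centred at crop (167,117). I'll go 23 mm lower, slowly, and watch the force.

Call:
drive_tool --commands '[{"travel": [0.001,-0.001,0.016],"rot": [0,0,0],"hand": 56},{"travel": [0.001,-0.001,0.03],"rot": [0,0,0],"hand": 56},{"travel": [0.001,-0.001,0.046],"rot": [0,0,0],"hand": 56},{"travel": [0.001,-0.001,0.046],"rot": [0,0,0],"hand": 56},{"travel": [0.001,-0.001,0.046],"rot": [0,0,0],"hand": 56}]'

```text
time_s: 4.78
eef_pos: [0.484, 0.2587, 0.0062]
ee_rot: [3.113, -0.419, -0.0]
contact_force: [0.4, -0.5, -0.4]
finger_gap: 0.0556
grip_force: 0.0
```

Call:
drive_tool --commands '[{"travel": [0,0,0],"rot": [0,0,0],"hand": 28},{"travel": [0,0,0],"rot": [0,0,0],"hand": 28},{"travel": [0,0,0],"rot": [0,0,0],"hand": 28},{"travel": [0,0,0],"rot": [0,0,0],"hand": 28},{"travel": [0,0,0],"rot": [0,0,0],"hand": 28}]' --newtons 40

```text
time_s: 5.4
eef_pos: [0.4846, 0.2597, 0.0068]
ee_rot: [-3.112, 0.418, -0.002]
contact_force: [-1.2, 5.6, 3.5]
finger_gap: 0.034
grip_force: 39.7
```

Run:
```python
from h import *
go([.4842,.2595,.01])
im,d,P,K,T=cam("wrist"); im2,d2,P2,_,_=cam("side")
s=manip.read_state();Rm=R.from_rotvec(s["ee_rot"]).inv()
for nm,X in(("wrist",P),("side",P2)):
  Q=Rm.apply((X-s["eef_pos"]).reshape(-1,3)).reshape(X.shape)
  m=(np.abs(Q[...,0])<.02)&(np.abs(Q[...,1])>.021)&(np.abs(Q[...,1])<.04)&(X[...,2]>.005)
  print(nm,m.sum(),np.percentile(X[m][:,2],[0,2,5,10,25]).round(4))
  m=(np.abs(Q[...,0])<.02)&(np.abs(Q[...,1])<.015)&(X[...,2]>.008)&(X[...,2]<.041); print(" ball?",m.sum(),Q[m].mean(0).round(4) if m.any() else "")
v0,u0=240,200
save("w5",np.hstack([cv2.resize(im[180:380,180:360],None,fx=2,fy=2),cv2.resize(im2[180:230,195:245],(400,400))]))
```

```text
t 5.4 pos [0.4846 0.2597 0.0068] yaw -15.32 q6 0.455 F [-1.2  5.6  3.5] gap 0.034 grip 39.7
  travel [-0.0007  0.0005 -0.0065] rot [-0.0003 -0.0002  0.    ]
wrist 8809 [0.0057 0.0151 0.0223 0.0322 0.0516]
 ball? 4598 [ 0.0061  0.0002 -0.0224]
side 538 [0.0064 0.0137 0.023  0.0352 0.1042]
 ball? 34 [-0.0126  0.0043 -0.0193]
```

View pics/w5.png

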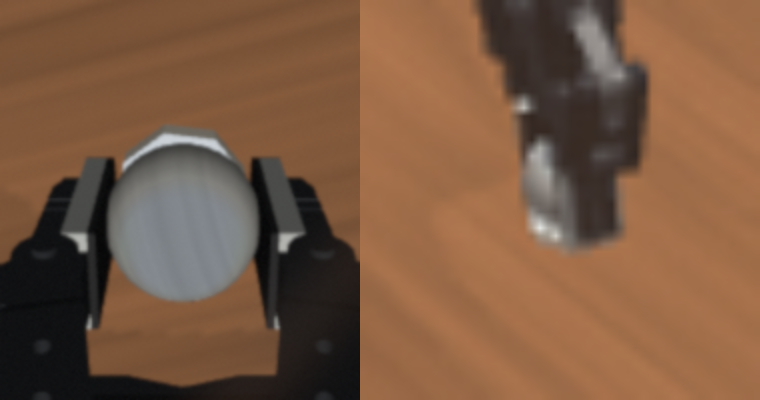

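The ball sits between the pads at about its widest part, and the tips are close to the bench. Lifting.

Call:
drive_tool --commands '[{"travel": [0,0,-0.02],"rot": [0,0,0],"hand": 28},{"travel": [0,0,-0.08],"rot": [0,0,0],"hand": 28},{"travel": [0,0,-0.18],"rot": [0,0,0],"hand": 28},{"travel": [0,0,-0.29],"rot": [0,0,0],"hand": 28},{"travel": [0,0,-0.36],"rot": [0,0,0],"hand": 28}]'

```text
time_s: 6.12
eef_pos: [0.4835, 0.2577, 0.1887]
ee_rot: [3.113, -0.42, -0.0]
contact_force: [1.2, 0.4, -3.4]
finger_gap: 0.0335
grip_force: 40.2
```

Run:
```python
from h import *
go([.606,-.046,.19],-15)
im,d,P,K,T=cam("wrist"); s=manip.read_state();Q=R.from_rotvec(s["ee_rot"]).inv().apply((P-s["eef_pos"]).reshape(-1,3)).reshape(P.shape)
m=(np.abs(Q[...,0])<.025)&(np.abs(Q[...,1])<.0135)&(np.abs(Q[...,2]+.01)<.03)
q=Q[m];A=np.c_[2*q,np.ones(len(q))]; c=np.linalg.lstsq(A,(q**2).sum(1),rcond=None)[0]; print("sphere in tool",len(q),c[:3].round(4),np.sqrt(c[3]+c[:3]@c[:3]).round(4))
```

```text
t 6.12 pos [0.4835 0.2577 0.1887] yaw -15.37 q6 0.455 F [ 1.2  0.4 -3.4] gap 0.0335 grip 40.2
  travel [ 0.3973  0.5208 -0.0026] rot [ 0.    -0.    -0.001]
sphere in tool 4279 [-0.0014  0.0018 -0.0071] 0.0175
```

Call:
drive_tool --commands '[{"travel": [0.05,0.07,-0.01],"rot": [0,0,0],"hand": 28},{"travel": [0.115,0.15,-0.02],"rot": [0,0,0],"hand": 28},{"travel": [0.185,0.24,-0.02],"rot": [0,0,0],"hand": 28},{"travel": [0.25,0.33,-0.02],"rot": [0,0,0],"hand": 28},{"travel": [0.31,0.41,-0.02],"rot": [0,0,0],"hand": 28}]'

```text
time_s: 6.8
eef_pos: [0.578, 0.0174, 0.1955]
ee_rot: [3.112, -0.421, -0.005]
contact_force: [0.6, 1.0, -1.6]
finger_gap: 0.0336
grip_force: 40.3
```

Call:
drive_tool --commands '[{"travel": [0.04,0.055,0],"rot": [0,0,0],"hand": 28},{"travel": [0.07,0.095,0],"rot": [0,0,0],"hand": 28},{"travel": [0.087,0.111,0],"rot": [0,0,0],"hand": 28},{"travel": [0.087,0.111,0],"rot": [0,0,0],"hand": 28},{"travel": [0.087,0.111,0],"rot": [0,0,0],"hand": 28}]'

```text
time_s: 7.42
eef_pos: [0.6059, -0.0444, 0.196]
ee_rot: [3.113, -0.419, -0.001]
contact_force: [0.1, 0.0, -1.8]
finger_gap: 0.0338
grip_force: 40.3
```

Run:
```python
from h import *
im,d,P,K,T=cam("wrist"); save("w6",im); s=manip.read_state();Q=R.from_rotvec(s["ee_rot"]).inv().apply((P-s["eef_pos"]).reshape(-1,3)).reshape(P.shape)
m=(np.abs(Q[...,0])<.025)&(np.abs(Q[...,1])<.0135)&(np.abs(Q[...,2]+.01)<.03)
q=Q[m];A=np.c_[2*q,np.ones(len(q))]; c=np.linalg.lstsq(A,(q**2).sum(1),rcond=None)[0]; print("sphere in tool",len(q),c[:3].round(4),np.sqrt(c[3]+c[:3]@c[:3]).round(4))
r=np.hypot(P[...,0]-.606,P[...,1]+.046)
for a,b,lo,hi in((.065,.078,.055,.075),(.085,.105,.04,.06),(.014,.028,.065,.09)):
  m=(P[...,2]>a)&(P[...,2]<b)&(r<hi)&(r>.035); xy=P[m][:,:2].astype(np.float32)
  (cx,cy),rr=cv2.minEnclosingCircle(xy); h=cv2.convexHull(xy)[:,0]; print((a,b),m.sum(),"enc",cx,cy,rr,"fit",circ(h),"z",np.median(P[m][:,2]))
go([.606,-.046,.19],-15)
```

```text
sphere in tool 4308 [-0.0001  0.0005 -0.0111] 0.0175
(0.065, 0.078) 4849 enc 0.6079522371292114 -0.04598304629325867 0.06348757445812225 fit (np.float64(0.607874497319357), np.float64(-0.046269540639031825), np.float64(0.06255047561952752)) z 0.07005913025605803
(0.085, 0.105) 1875 enc 0.6089122891426086 -0.04665357992053032 0.0489966906607151 fit (np.float64(0.6087330331894901), np.float64(-0.046595851696570545), np.float64(0.04830170241137966)) z 0.09239482797931753
(0.014, 0.028) 1970 enc 0.6269986033439636 -0.05122359097003937 0.06666531413793564 fit (np.float64(0.6220227970898415), np.float64(-0.05011940633882034), np.float64(0.05866529945218834)) z 0.020691082690044132
t 7.47 pos [ 0.606  -0.0442  0.1962] yaw -15.3 q6 1.056 F [-0.2  0.6 -1.6] gap 0.0341 grip 40.3
  travel [0.001  0.0034 0.0124] rot [ 0.      0.0001 -0.0008]
```

View pics/w6.png

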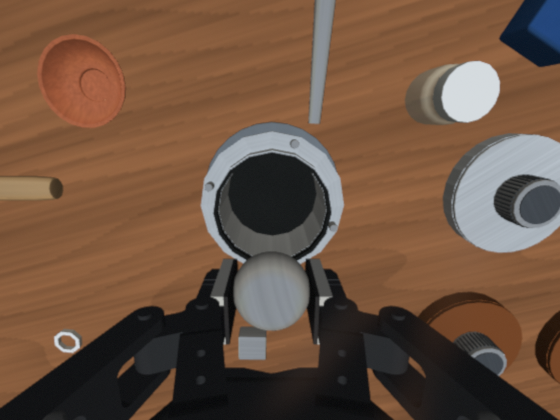

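The drum's mouth is at (273,195) and three pins show at (295,143), (209,186) and (333,226). The ball is firmly held between the pads. Before lowering I'll check how wide the gripper's linkage is where the mouth will be.

Run:
```python
from h import *
im,d,P,K,T=cam("wrist"); s=manip.read_state();Q=R.from_rotvec(s["ee_rot"]).inv().apply((P-s["eef_pos"]).reshape(-1,3)).reshape(P.shape)
v=np.indices(d.shape)[0]
for a in np.arange(-.1,.006,.01):
  m=(Q[...,2]>=a)&(Q[...,2]<a+.01)&(np.hypot(Q[...,0],Q[...,1])<.09)&(P[...,2]>.12)
  if m.sum()>5: q=Q[m]; print(a.round(3),m.sum(),"x",q[:,0].min().round(3),q[:,0].max().round(3),"y",q[:,1].min().round(3),q[:,1].max().round(3),"r",np.percentile(np.hypot(q[:,0],q[:,1]),99).round(3))
go([.608,-.0465,.045])
```

```text
-0.1 1185 x 0.018 0.021 y -0.021 0.021 r 0.028
-0.09 8651 x 0.005 0.02 y -0.064 0.065 r 0.064
-0.08 11998 x -0.008 0.018 y -0.063 0.063 r 0.061
-0.07 6870 x -0.013 0.018 y -0.058 0.058 r 0.058
-0.06 7698 x -0.013 0.016 y -0.054 0.054 r 0.053
-0.05 3013 x -0.013 0.014 y -0.05 0.051 r 0.05
-0.04 1350 x -0.011 0.013 y -0.037 0.039 r 0.037
-0.03 4331 x -0.013 0.016 y -0.03 0.031 r 0.03
-0.02 2077 x -0.016 0.018 y -0.03 0.031 r 0.031
-0.01 602 x 0.003 0.018 y -0.03 0.031 r 0.031
-0.0 29 x 0.002 0.011 y -0.022 0.023 r 0.025
t 7.53 pos [ 0.6061 -0.0442  0.1964] yaw -15.29 q6 1.056 F [-0.1 -0.1 -1.3] gap 0.0335 grip 40.3
  travel [0.005  0.0035 0.3027] rot [-0.  0. -0.]
```

Run:
```python
from h import *
for nm in("wrist","side"):
  im,d,P,K,T=cam(nm); s=manip.read_state();Q=R.from_rotvec(s["ee_rot"]).inv().apply((P-s["eef_pos"]).reshape(-1,3)).reshape(P.shape)
  print(nm)
  for a in np.arange(-.0725,.006,.0025):
    m=(Q[...,2]>=a)&(Q[...,2]<a+.0025)&(np.hypot(Q[...,0],Q[...,1])<.09)&(P[...,2]>.12)
    if m.sum()>5: q=Q[m]; r=np.hypot(q[:,0],q[:,1]); i=np.argsort(r)[-4]; print(a.round(4),m.sum(),"y",q[:,1].min().round(4),q[:,1].max().round(4),"at rmax",q[i].round(4),r[i].round(4))
```

```text
wrist
-0.0725 2769 y -0.0595 0.0597 at rmax [ 0.0108 -0.0595 -0.0721] 0.0604
-0.07 2386 y -0.0581 0.0582 at rmax [ 0.0115  0.0579 -0.0689] 0.059
-0.0675 1648 y -0.0573 0.0578 at rmax [ 0.0111 -0.0573 -0.067 ] 0.0583
-0.065 1510 y -0.0568 0.0564 at rmax [ 0.0112 -0.056  -0.0643] 0.0571
-0.0625 1242 y -0.0553 0.0559 at rmax [ 0.0113  0.0551 -0.0606] 0.0562
-0.06 1138 y -0.0541 0.0545 at rmax [ 0.0118  0.0538 -0.0594] 0.0551
-0.0575 1274 y -0.0526 0.0538 at rmax [ 0.0113  0.0529 -0.0566] 0.0541
-0.055 2856 y -0.0519 0.0526 at rmax [ 0.0116  0.052  -0.0539] 0.0533
-0.0525 2423 y -0.0509 0.0514 at rmax [ 0.0116 -0.0509 -0.0525] 0.0522
-0.05 1120 y -0.0499 0.0504 at rmax [ 0.011  -0.0499 -0.0491] 0.0511
-0.0475 725 y -0.0485 0.0489 at rmax [ 0.0119  0.0485 -0.0469] 0.05
-0.045 655 y -0.0484 0.0488 at rmax [ 0.0117  0.0476 -0.0442] 0.049
-0.0425 465 y -0.0447 0.0456 at rmax [ 0.0118  0.0444 -0.0425] 0.0459
-0.04 277 y -0.0381 0.038 at rmax [ 0.0068  0.0372 -0.0396] 0.0378
-0.0375 239 y -0.0283 0.03 at rmax [ 0.0117 -0.0283 -0.0373] 0.0306
-0.035 630 y -0.0232 0.0237 at rmax [ 0.0108  0.0232
[... 2250 characters left out ...]
0007  0.0279 -0.0256] 0.028
-0.025 34 y -0.022 0.036 at rmax [-0.0029  0.0318 -0.023 ] 0.032
-0.0225 18 y -0.018 0.031 at rmax [-0.0096  0.0251 -0.021 ] 0.0269
-0.02 20 y -0.018 0.0318 at rmax [-0.0043  0.0301 -0.0196] 0.0304
-0.0175 19 y -0.0086 0.0321 at rmax [-0.0047  0.0309 -0.0173] 0.0313
-0.015 17 y -0.0213 0.0334 at rmax [-0.0045  0.0309 -0.0144] 0.0312
-0.0125 16 y -0.0217 0.0327 at rmax [-0.0053  0.0236 -0.0103] 0.0242
-0.01 13 y -0.0179 0.0306 at rmax [ 0.009   0.0275 -0.0082] 0.0289
-0.0075 11 y 0.0018 0.0304 at rmax [-0.0086  0.0249 -0.0063] 0.0263
-0.005 7 y -0.0205 0.0275 at rmax [-0.0039  0.0266 -0.0031] 0.0269
-0.0025 6 y 0.0051 0.0263 at rmax [-0.0052  0.0244 -0.0021] 0.0249
```

The linkage flares to 88 mm about 43 mm above the tips, so with this deep grip the ball would stop 10–15 mm above the floor. I'll put it back on its ring and regrip nearer the tips.

Run:
```python
from h import *
go([.4846,.2597,.19]); go([.4846,.2597,.007])
```

```text
t 7.62 pos [ 0.6063 -0.0442  0.1965] yaw -15.28 q6 1.056 F [-0.   0.5 -1.9] gap 0.0337 grip 40.3
  travel [-0.395  -0.5223  0.0129] rot [-0. -0.  0.]
t 7.62 pos [ 0.6063 -0.0442  0.1965] yaw -15.28 q6 1.056 F [-0.   0.5 -1.9] gap 0.0337 grip 40.3
  travel [-0.395  -0.5222  0.3789] rot [-0. -0.  0.]
```

Call:
drive_tool --commands '[{"travel": [-0.06,-0.08,0],"rot": [0,0,0],"hand": 28},{"travel": [-0.13,-0.17,0],"rot": [0,0,0],"hand": 28},{"travel": [-0.2,-0.265,0],"rot": [0,0,0],"hand": 28},{"travel": [-0.27,-0.355,0],"rot": [0,0,0],"hand": 28},{"travel": [-0.335,-0.44,0.06],"rot": [0,0,0],"hand": 28}]'

```text
time_s: 8.25
eef_pos: [0.5035, 0.2147, 0.1686]
ee_rot: [-3.11, 0.417, -0.007]
contact_force: [1.8, 0.4, -2.7]
finger_gap: 0.0339
grip_force: 40.5
```

Call:
drive_tool --commands '[{"travel": [-0.045,-0.06,0.06],"rot": [0,0,0],"hand": 28},{"travel": [-0.06,-0.082,0.13],"rot": [0,0,0],"hand": 28},{"travel": [-0.06,-0.082,0.22],"rot": [0,0,0],"hand": 28},{"travel": [-0.06,-0.082,0.27],"rot": [0,0,0],"hand": 28},{"travel": [-0.06,-0.082,0.27],"rot": [0,0,0],"hand": 28}]'

```text
time_s: 8.88
eef_pos: [0.4838, 0.2583, 0.0297]
ee_rot: [3.11, -0.418, -0.004]
contact_force: [-1.2, 1.0, -0.4]
finger_gap: 0.0339
grip_force: 40.4
```

Run:
```python
from h import *
optics.camera("top")
go([.4846,.2597,.007])
```

```text
t 8.93 pos [0.4848 0.2591 0.0312] yaw -15.29 q6 0.456 F [ 0.1  0.9 -2.1] gap 0.034 grip 40.4
  travel [-0.0007 -0.0012  0.0484] rot [0.0002 0.0001 0.    ]
```

Call:
drive_tool --commands '[{"travel": [-0.001,-0.001,0.02],"rot": [0,0,0],"hand": 28},{"travel": [-0.001,-0.001,0.038],"rot": [0,0,0],"hand": 28},{"travel": [-0.001,-0.001,0.047],"rot": [0,0,0],"hand": 28},{"travel": [-0.001,-0.001,0.047],"rot": [0,0,0],"hand": 28},{"travel": [-0.001,-0.001,0.047],"rot": [0,0,0],"hand": 28}]'

```text
time_s: 9.55
eef_pos: [0.4848, 0.2596, 0.008]
ee_rot: [-3.113, 0.419, -0.0]
contact_force: [-0.3, -0.5, -2.3]
finger_gap: 0.0336
grip_force: 40.6
```

Call:
drive_tool --commands '[{"travel": [0,0,0],"rot": [0,0,0],"hand": 46},{"travel": [0,0,0],"rot": [0,0,0],"hand": 46},{"travel": [0,0,0],"rot": [0,0,0],"hand": 46},{"travel": [0,0,-0.015],"rot": [0,0,0],"hand": 46},{"travel": [0,0,-0.015],"rot": [0,0,0],"hand": 46}]'

```text
time_s: 10.18
eef_pos: [0.4851, 0.26, 0.0161]
ee_rot: [-3.112, 0.419, -0.001]
contact_force: [0.6, 0.3, -1.1]
finger_gap: 0.0456
grip_force: 0.0
```

Run:
```python
from h import *
im,d,P,K,T=cam("wrist"); s=manip.read_state();Q=R.from_rotvec(s["ee_rot"]).inv().apply((P-s["eef_pos"]).reshape(-1,3)).reshape(P.shape)
m=(np.abs(Q[...,0])<.025)&(np.abs(Q[...,1])<.0135)&(np.abs(Q[...,2]+.01)<.016)
q=Q[m];A=np.c_[2*q,np.ones(len(q))]; c=np.linalg.lstsq(A,(q**2).sum(1),rcond=None)[0]; print("sphere in tool",len(q),c[:3].round(4),np.sqrt(c[3]+c[:3]@c[:3]).round(4)); go([.4846,.2597,.014])
```

```text
sphere in tool 3806 [-0.0006  0.0003 -0.0026] 0.0175
t 10.22 pos [0.4849 0.2599 0.0158] yaw -15.34 q6 0.455 F [-0.1  0.4 -0.5] gap 0.046 grip 0.0
  travel [-0.0006  0.0005  0.0036] rot [-0.0002 -0.0001  0.    ]
```

Call:
drive_tool --commands '[{"travel": [0,0,0.004],"rot": [0,0,0],"hand": 46},{"travel": [0,0,0.004],"rot": [0,0,0],"hand": 28},{"travel": [0,0,0.004],"rot": [0,0,0],"hand": 28},{"travel": [0,0,0.004],"rot": [0,0,0],"hand": 28},{"travel": [0,0,0.004],"rot": [0,0,0],"hand": 28}]' --newtons 40

```text
time_s: 10.85
eef_pos: [0.4847, 0.2598, 0.0133]
ee_rot: [-3.113, 0.419, -0.0]
contact_force: [-0.5, 1.9, 1.6]
finger_gap: 0.0339
grip_force: 39.6
```

Call:
drive_tool --commands '[{"travel": [0,0,0],"rot": [0,0,0],"hand": 28},{"travel": [0,0,-0.01],"rot": [0,0,0],"hand": 28},{"travel": [0,0,-0.04],"rot": [0,0,0],"hand": 28},{"travel": [0,0,-0.06],"rot": [0,0,0],"hand": 28},{"travel": [0,0,-0.06],"rot": [0,0,0],"hand": 28}]'

```text
time_s: 11.48
eef_pos: [0.4852, 0.2601, 0.0446]
ee_rot: [-3.112, 0.419, -0.002]
contact_force: [0.1, -0.0, -1.6]
finger_gap: 0.0335
grip_force: 40.0
```

Run:
```python
from h import *
im,d,P,K,T=cam("wrist"); s=manip.read_state();Q=R.from_rotvec(s["ee_rot"]).inv().apply((P-s["eef_pos"]).reshape(-1,3)).reshape(P.shape)
m=(np.abs(Q[...,0])<.025)&(np.abs(Q[...,1])<.0135)&(np.abs(Q[...,2]+.01)<.016)
q=Q[m];A=np.c_[2*q,np.ones(len(q))]; c=np.linalg.lstsq(A,(q**2).sum(1),rcond=None)[0]; print("sphere in tool",len(q),c[:3].round(4),np.sqrt(c[3]+c[:3]@c[:3]).round(4)); go([.608,-.0465,.19])
```

```text
sphere in tool 3959 [-0.     -0.     -0.0056] 0.0175
t 11.53 pos [0.4849 0.2598 0.044 ] yaw -15.35 q6 0.455 F [-1.  -0.5 -2.1] gap 0.0332 grip 40.0
  travel [ 0.3998  0.5252 -0.2925] rot [-0.0002 -0.0001  0.    ]
```

Held well, with the ball 6–7 mm above the tips. Back to the drum.

Call:
drive_tool --commands '[{"travel": [0.02,0.03,-0.1],"rot": [0,0,0],"hand": 28},{"travel": [0.075,0.1,-0.18],"rot": [0,0,0],"hand": 28},{"travel": [0.14,0.185,-0.25],"rot": [0,0,0],"hand": 28},{"travel": [0.21,0.275,-0.26],"rot": [0,0,0],"hand": 28},{"travel": [0.28,0.365,-0.26],"rot": [0,0,0],"hand": 28}]'

```text
time_s: 12.15
eef_pos: [0.572, 0.0451, 0.1741]
ee_rot: [-3.113, 0.419, -0.002]
contact_force: [0.8, 0.4, -3.3]
finger_gap: 0.0335
grip_force: 40.8
```

Call:
drive_tool --commands '[{"travel": [0.06,0.08,0],"rot": [0,0,0],"hand": 28},{"travel": [0.1,0.135,0],"rot": [0,0,0],"hand": 28},{"travel": [0.12,0.16,0],"rot": [0,0,0],"hand": 28},{"travel": [0.12,0.16,0.06],"rot": [0,0,0],"hand": 28},{"travel": [0.12,0.16,0.06],"rot": [0,0,0],"hand": 28}]'

```text
time_s: 12.78
eef_pos: [0.6061, -0.0465, 0.1408]
ee_rot: [3.112, -0.42, -0.008]
contact_force: [0.3, 0.5, -1.4]
finger_gap: 0.0334
grip_force: 40.7
```

Run:
```python
from h import *
im,d,P,K,T=cam("wrist"); s=manip.read_state();Q=R.from_rotvec(s["ee_rot"]).inv().apply((P-s["eef_pos"]).reshape(-1,3)).reshape(P.shape)
m=(np.abs(Q[...,0])<.025)&(np.abs(Q[...,1])<.0135)&(np.abs(Q[...,2]+.01)<.016)
q=Q[m];A=np.c_[2*q,np.ones(len(q))]; c=np.linalg.lstsq(A,(q**2).sum(1),rcond=None)[0]; print("sphere in tool",len(q),c[:3].round(4))
r=np.hypot(P[...,0]-.608,P[...,1]+.0465)
for a,b,hi in((.065,.078,.07),(.085,.105,.055)):
  m=(P[...,2]>a)&(P[...,2]<b)&(r<hi)&(r>.042); xy=P[m][:,:2].astype(np.float32)
  (cx,cy),rr=cv2.minEnclosingCircle(xy); h=cv2.convexHull(xy)[:,0]; print((a,b),m.sum(),"enc",cx,cy,rr,"fit",circ(h),"z",np.median(P[m][:,2]))
go([.608,-.0465,.065])
```

```text
sphere in tool 3937 [-0.0013  0.0008 -0.0033]
(0.065, 0.078) 6230 enc 0.6077626347541809 -0.046333082020282745 0.06335756927728653 fit (np.float64(0.6080072914205581), np.float64(-0.04628485956126743), np.float64(0.06254547878722652)) z 0.07007842169214087
(0.085, 0.105) 2358 enc 0.6094008684158325 -0.04652852937579155 0.04875912517309189 fit (np.float64(0.6093871366361484), np.float64(-0.046647424030210494), np.float64(0.047727576401540996)) z 0.09246905383906136
t 12.82 pos [ 0.6072 -0.0463  0.1424] yaw -15.32 q6 1.059 F [ 0.  -0.  -2.1] gap 0.0335 grip 40.7
  travel [ 0.002  -0.0002  0.1549] rot [0.0002 0.0004 0.    ]
```

Call:
drive_tool --commands '[{"travel": [0.002,0,0.05],"rot": [0,0,0],"hand": 28},{"travel": [0.002,0,0.1],"rot": [0,0,0],"hand": 28},{"travel": [0.002,0,0.14],"rot": [0,0,0],"hand": 28},{"travel": [0.002,0,0.165],"rot": [0,0,0],"hand": 28},{"travel": [0.002,0,0.165],"rot": [0,0,0],"hand": 28}]'

```text
time_s: 13.45
eef_pos: [0.609, -0.0464, 0.0608]
ee_rot: [3.113, -0.418, -0.001]
contact_force: [-0.0, 0.5, -2.1]
finger_gap: 0.0333
grip_force: 40.7
```

Call:
drive_tool --commands '[{"travel": [0,0,0.004],"rot": [0,0,0],"hand": 28},{"travel": [0,0,0.008],"rot": [0,0,0],"hand": 28},{"travel": [0,0,0.012],"rot": [0,0,0],"hand": 28},{"travel": [0,0,0.012],"rot": [0,0,0],"hand": 28},{"travel": [0,0,0.012],"rot": [0,0,0],"hand": 28}]'

```text
time_s: 14.08
eef_pos: [0.6091, -0.0468, 0.0549]
ee_rot: [-3.113, 0.419, -0.0]
contact_force: [0.5, -0.2, -2.0]
finger_gap: 0.0333
grip_force: 40.7
```

Call:
drive_tool --commands '[{"travel": [0,0,0.002],"rot": [0,0,0],"hand": 28},{"travel": [0,0,0.004],"rot": [0,0,0],"hand": 28},{"travel": [0,0,0.006],"rot": [0,0,0],"hand": 28},{"travel": [0,0,0.008],"rot": [0,0,0],"hand": 28},{"travel": [0,0,0.008],"rot": [0,0,0],"hand": 28}]'

```text
time_s: 14.7
eef_pos: [0.6092, -0.0468, 0.0511]
ee_rot: [3.113, -0.419, 0.0]
contact_force: [-1.6, 0.2, 2.0]
finger_gap: 0.0335
grip_force: 41.7
```

Call:
drive_tool --commands '[{"travel": [0,0,0.002],"rot": [0,0,0],"hand": 28},{"travel": [0,0,0.004],"rot": [0,0,0],"hand": 28},{"travel": [0,0,0.006],"rot": [0,0,0],"hand": 28},{"travel": [0,0,0.006],"rot": [0,0,0],"hand": 28},{"travel": [0,0,0.006],"rot": [0,0,0],"hand": 28}]'

```text
time_s: 15.32
eef_pos: [0.6092, -0.0468, 0.048]
ee_rot: [3.113, -0.419, 0.001]
contact_force: [-1.7, 0.3, 3.9]
finger_gap: 0.0337
grip_force: 41.9
```

The force stepped up by about 4 N at TCP z = 51 mm: the knuckles are on the sprung seal, well under any limit. I'll press in 1.5 mm more and release gradually.

Call:
drive_tool --commands '[{"travel": [0,0,0.0015],"rot": [0,0,0],"hand": 28},{"travel": [0,0,0.003],"rot": [0,0,0],"hand": 28},{"travel": [0,0,0.003],"rot": [0,0,0],"hand": 33},{"travel": [0,0,0.003],"rot": [0,0,0],"hand": 33.4},{"travel": [0,0,0.003],"rot": [0,0,0],"hand": 33.7}]' --newtons 20

```text
time_s: 15.95
eef_pos: [0.6093, -0.0468, 0.0466]
ee_rot: [3.113, -0.419, 0.001]
contact_force: [-2.3, -0.6, 5.1]
finger_gap: 0.0336
grip_force: 36.1
```

Call:
drive_tool --commands '[{"travel": [0,0,0],"rot": [0,0,0],"hand": 34},{"travel": [0,0,0],"rot": [0,0,0],"hand": 34.5},{"travel": [0,0,0],"rot": [0,0,0],"hand": 35},{"travel": [0,0,0],"rot": [0,0,0],"hand": 35.5},{"travel": [0,0,0],"rot": [0,0,0],"hand": 36}]'

```text
time_s: 16.58
eef_pos: [0.6096, -0.0463, 0.0468]
ee_rot: [-3.113, 0.419, -0.002]
contact_force: [-2.3, 3.0, 8.7]
finger_gap: 0.0363
grip_force: 4.6
```

Call:
drive_tool --commands '[{"travel": [0,0,0],"rot": [0,0,0],"hand": 38},{"travel": [0,0,0],"rot": [0,0,0],"hand": 40},{"travel": [0,0,0],"rot": [0,0,0],"hand": 42},{"travel": [0,0,0],"rot": [0,0,0],"hand": 42},{"travel": [0,0,0],"rot": [0,0,0],"hand": 42}]'

```text
time_s: 17.2
eef_pos: [0.6099, -0.0463, 0.0471]
ee_rot: [-3.113, 0.419, -0.003]
contact_force: [-1.8, 0.9, 8.8]
finger_gap: 0.0418
grip_force: 8.4
```

Call:
drive_tool --commands '[{"travel": [0,0,-0.02],"rot": [0,0,0],"hand": 42},{"travel": [0,0,-0.07],"rot": [0,0,0],"hand": 42},{"travel": [0,0,-0.15],"rot": [0,0,0],"hand": 42},{"travel": [0,0,-0.24],"rot": [0,0,0],"hand": 60},{"travel": [-0.06,0,-0.3],"rot": [0,0,0],"hand": 60}]'

```text
time_s: 17.82
eef_pos: [0.5814, -0.0389, 0.1979]
ee_rot: [-3.113, 0.42, -0.003]
contact_force: [-0.4, 0.0, -1.0]
finger_gap: 0.0602
grip_force: 0.0
```

Run:
```python
from h import *
im,d,P,K,T=cam("wrist"); save("w7",im)
r=np.hypot(P[...,0]-.6085,P[...,1]+.0465)
m=(r<.04)&(P[...,2]>.037)&(P[...,2]<.08); q=P[m]; print(m.sum(),q.mean(0) if m.any() else "",q[:,2].max() if m.any() else "")
if m.sum()>30:
  A=np.c_[2*q,np.ones(len(q))]; c=np.linalg.lstsq(A,(q**2).sum(1),rcond=None)[0]; print("sphere",c[:3].round(4),np.sqrt(c[3]+c[:3]@c[:3]).round(4))
# pins
m=(r>.05)&(r<.0615)&(P[...,2]>.0755)&(P[...,2]<.086); a=np.degrees(np.arctan2(P[m][:,1]+.0465,P[m][:,0]-.6085)); print(np.histogram(a,36,(-180,180))[0])
go([.535,-.288,.2])
```

```text
1150 [ 0.6110285  -0.04729739  0.05813821] 0.06487584814186664
sphere [ 0.6091 -0.0467  0.0462] 0.0176
[ 0  0  0  0  0 59  0  0  0  0  0  0  0  0 63  0  0  0  0  0  0  0  0 59
  0  0  0  0  0  0  0  0 46  0  0  0]
t 17.88 pos [ 0.579  -0.0383  0.2018] yaw -15.37 q6 1.032 F [-4.7  0.9  1.3] gap 0.0602 grip 0.0
  travel [0.0474 0.5049 0.0025] rot [-0.0004 -0.0007  0.    ]
```

View pics/w7.png

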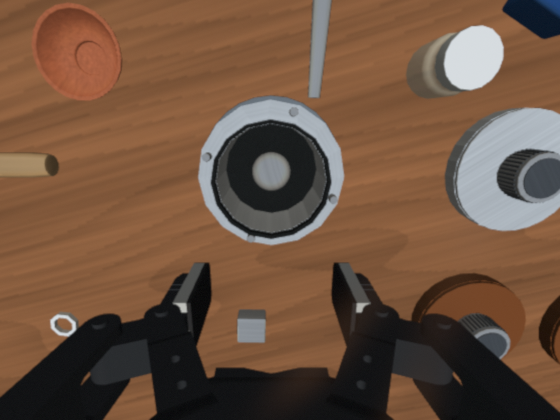

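The ball lies on the drum floor at (271,172), centre about 48 mm up. Four pins show at about −125, −35, 55 and 145°. Next, the lid.

Call:
drive_tool --commands '[{"travel": [0,0.09,0],"rot": [0,0,0],"hand": 66},{"travel": [0.02,0.2,0],"rot": [0,0,0],"hand": 66},{"travel": [0.03,0.31,0],"rot": [0,0,0],"hand": 66},{"travel": [0.04,0.42,0],"rot": [0,0,0],"hand": 66},{"travel": [0.045,0.5,0.02],"rot": [0,0,0],"hand": 66}]'

```text
time_s: 18.5
eef_pos: [0.5354, -0.288, 0.1866]
ee_rot: [3.113, -0.421, 0.002]
contact_force: [0.3, 0.4, 0.8]
finger_gap: 0.0663
grip_force: 0.0
```

Call:
drive_tool --commands '[{"travel": [0,0,0.08],"rot": [0,0,0],"hand": 66},{"travel": [0,0,0.14],"rot": [0,0,0],"hand": 66},{"travel": [0,0,0.14],"rot": [0,0,0],"hand": 66},{"travel": [0,0,0.14],"rot": [0,0,0],"hand": 66},{"travel": [0,0,0.14],"rot": [0,0,0],"hand": 66}]'

```text
time_s: 19.12
eef_pos: [0.5367, -0.2859, 0.1179]
ee_rot: [3.113, -0.419, 0.004]
contact_force: [0.5, -0.1, 0.0]
finger_gap: 0.0662
grip_force: 0.0
```

```bash
cat > lid.py <<'E'
from h import *
im,d,P,K,T=cam("wrist"); save("w8",im); s=manip.read_state()
r=np.hypot(P[...,0]-.535,P[...,1]+.288)
for a,b,hi in((.045,.06,.03),(.014,.028,.07)):
  m=(P[...,2]>a)&(P[...,2]<b)&(r<hi); xy=P[m][:,:2].astype(np.float32)
  if m.sum()<20: continue
  (cx,cy),rr=cv2.minEnclosingCircle(xy); h=cv2.convexHull(xy)[:,0]; print((a,b),m.sum(),"enc",cx,cy,rr,"fit",np.round(circ(h),4),"z",np.median(P[m][:,2]))
go([.535,-.288,.065])
E
python3 lid.py
```

```text
(0.045, 0.06) 3497 enc 0.5363543629646301 -0.28929823637008667 0.02501079998910427 fit [ 0.5367 -0.2895  0.0245] z 0.05165311566100689
(0.014, 0.028) 14856 enc 0.5364629626274109 -0.289389044046402 0.06336958706378937 fit [ 0.5366 -0.2893  0.0628] z 0.021022343925621995
t 19.18 pos [ 0.5366 -0.2859  0.1178] yaw -15.32 q6 1.472 F [-0.1  0.3 -0.5] gap 0.0662 grip 0.0
  travel [-0.0022  0.005   0.1055] rot [-0.     -0.0004  0.    ]
```

Lid centre is (0.5366, −0.2893), and both the collar and the rim agree. Descending and gripping the collar, tips about 5 mm above the disc.

Call:
drive_tool --commands '[{"travel": [0.002,0.007,0.06],"rot": [0,0,0],"hand": 66},{"travel": [0.002,0.007,0.12],"rot": [0,0,0],"hand": 66},{"travel": [0.002,0.007,0.155],"rot": [0,0,0],"hand": 66},{"travel": [0.002,0.007,0.17],"rot": [0,0,0],"hand": 66},{"travel": [0.002,0.007,0.176],"rot": [0,0,0],"hand": 66}]'

```text
time_s: 19.8
eef_pos: [0.5362, -0.2896, 0.0286]
ee_rot: [3.113, -0.419, 0.001]
contact_force: [0.3, -0.0, 0.1]
finger_gap: 0.0658
grip_force: 0.0
```

Call:
drive_tool --commands '[{"travel": [0,0,0],"rot": [0,0,0],"hand": 40},{"travel": [0,0,0],"rot": [0,0,0],"hand": 40},{"travel": [0,0,0],"rot": [0,0,0],"hand": 40},{"travel": [0,0,0],"rot": [0,0,0],"hand": 40},{"travel": [0,0,0],"rot": [0,0,0],"hand": 40}]' --newtons 80

```text
time_s: 20.42
eef_pos: [0.5364, -0.2897, 0.0295]
ee_rot: [3.113, -0.419, 0.003]
contact_force: [-1.0, 1.3, 7.0]
finger_gap: 0.0459
grip_force: 82.1
```

Call:
drive_tool --commands '[{"travel": [0,0,-0.03],"rot": [0,0,0],"hand": 40},{"travel": [0,0,-0.09],"rot": [0,0,0],"hand": 40},{"travel": [0,0,-0.18],"rot": [0,0,0],"hand": 40},{"travel": [0,0,-0.27],"rot": [0,0,0],"hand": 40},{"travel": [0,0,-0.28],"rot": [0,0,0],"hand": 40}]'

```text
time_s: 21.05
eef_pos: [0.5375, -0.2902, 0.173]
ee_rot: [3.112, -0.419, 0.011]
contact_force: [0.5, 0.3, -3.7]
finger_gap: 0.0459
grip_force: 82.2
```

Run:
```python
from h import *
optics.camera("top")
go([.6083,-.0468,.170])
im,d,P,K,T=cam("wrist"); s=manip.read_state();Q=R.from_rotvec(s["ee_rot"]).inv().apply((P-s["eef_pos"]).reshape(-1,3)).reshape(P.shape)
r=np.hypot(Q[...,0],Q[...,1]); m=(r<.066)&(r>.04)&(np.abs(Q[...,2]-.008)<.012)&(Q[...,0]>.03)
q=Q[m]; n=np.linalg.lstsq(np.c_[q[:,:2],np.ones(len(q))],q[:,2],rcond=None)[0]; print("disc plane in tool",m.sum(),n.round(4)); h=cv2.convexHull(q[:,:2].astype(np.float32))[:,0]; h=h[np.hypot(*h.T)>.059]; print(np.round(circ(h),4))
```

```text
t 21.1 pos [ 0.5367 -0.2897  0.1714] yaw -15.34 q6 1.478 F [-0.1 -0.  -1.8] gap 0.0454 grip 82.2
  travel [ 0.0096 -0.5064  0.003 ] rot [-0.0001 -0.0007  0.    ]
disc plane in tool 10036 [ 0.0423 -0.0013  0.0047]
[0.0032 0.0001 0.0612]
```

Call:
drive_tool --commands '[{"travel": [0,-0.09,0],"rot": [0,0,0],"hand": 40},{"travel": [0.002,-0.2,0],"rot": [0,0,0],"hand": 40},{"travel": [0.005,-0.31,0],"rot": [0,0,0],"hand": 40},{"travel": [0.008,-0.42,0],"rot": [0,0,0],"hand": 40},{"travel": [0.01,-0.48,0],"rot": [0,0,0],"hand": 40}]'

```text
time_s: 21.78
eef_pos: [0.6034, -0.0569, 0.1664]
ee_rot: [3.113, -0.417, -0.005]
contact_force: [-0.2, -0.3, -2.2]
finger_gap: 0.0463
grip_force: 82.6
```

Call:
drive_tool --commands '[{"travel": [0,-0.02,0],"rot": [0,0,0],"hand": 40},{"travel": [0,-0.026,0],"rot": [0,0,0],"hand": 40},{"travel": [0,-0.026,0.04],"rot": [0,0,0],"hand": 40},{"travel": [0,-0.026,0.06],"rot": [0,0,0],"hand": 40},{"travel": [0,-0.026,0.06],"rot": [0,0,0],"hand": 40}]'

```text
time_s: 22.4
eef_pos: [0.6066, -0.0478, 0.1373]
ee_rot: [3.112, -0.421, -0.003]
contact_force: [-0.5, -0.2, -2.4]
finger_gap: 0.046
grip_force: 82.6
```

```bash
cat > chk.py <<'E'
from h import *
im,d,P,K,T=cam("wrist"); s=manip.read_state();Q=R.from_rotvec(s["ee_rot"]).inv().apply((P-s["eef_pos"]).reshape(-1,3)).reshape(P.shape)
r=np.hypot(Q[...,0],Q[...,1]); m=(r<.066)&(r>.035)&(np.abs(Q[...,2]-.008)<.012)&(Q[...,0]>.025)
q=P[m]; n=np.linalg.lstsq(np.c_[Q[m][:,:2],np.ones(len(q))],q[:,2],rcond=None)[0]; print("disc z world vs tool xy",m.sum(),n.round(4))
h=cv2.convexHull(q[:,:2].astype(np.float32))[:,0]; h=h[np.hypot(*(h-s["eef_pos"][:2]).T)>.057]; print("lid circle",np.round(circ(h),4),len(h))
m=np.abs(P[...,2])<.006; n=np.linalg.lstsq(np.c_[Q[m][:,:2],np.ones(m.sum())],P[m][:,2],rcond=None)[0]; print("bench",m.sum(),n.round(4))
go([.6083,-.0468,.1115])
E
python3 chk.py
```

```text
disc z world vs tool xy 11599 [-0.0295  0.0014  0.1297]
lid circle [ 0.6087 -0.0483  0.0612] 32
bench 131898 [ 0.0002  0.0001 -0.0019]
t 22.45 pos [ 0.6072 -0.0476  0.1381] yaw -15.39 q6 1.06 F [ 0.6  0.4 -1.9] gap 0.0461 grip 82.6
  travel [ 0.0017 -0.0021  0.0532] rot [0.0001 0.0001 0.    ]
```

Call:
drive_tool --commands '[{"travel": [0.002,-0.002,0.01],"rot": [0,0,0],"hand": 40},{"travel": [0.002,-0.002,0.02],"rot": [0,0,0],"hand": 40},{"travel": [0.002,-0.002,0.03],"rot": [0,0,0],"hand": 40},{"travel": [0.002,-0.002,0.04],"rot": [0,0,0],"hand": 40},{"travel": [0.002,-0.002,0.04],"rot": [0,0,0],"hand": 40}]'

```text
time_s: 23.08
eef_pos: [0.6083, -0.0462, 0.1177]
ee_rot: [3.113, -0.419, -0.002]
contact_force: [0.0, -0.4, -2.7]
finger_gap: 0.046
grip_force: 82.6
```

Call:
drive_tool --commands '[{"travel": [0,0,0.004],"rot": [0,0,0],"hand": 40},{"travel": [0,0,0.008],"rot": [0,0,0],"hand": 40},{"travel": [0,0,0.012],"rot": [0,0,0],"hand": 40},{"travel": [0,0,0.013],"rot": [0,0,0],"hand": 40},{"travel": [0,0,0.013],"rot": [0,0,0],"hand": 40}]'

```text
time_s: 23.7
eef_pos: [0.6087, -0.0461, 0.1118]
ee_rot: [3.113, -0.419, -0.0]
contact_force: [-0.4, -0.0, -3.1]
finger_gap: 0.046
grip_force: 82.6
```

Call:
drive_tool --commands '[{"travel": [0,0,0.001],"rot": [0,0,0],"hand": 40},{"travel": [0,0,0.002],"rot": [0,0,0],"hand": 40},{"travel": [0,0,0.003],"rot": [0,0,0],"hand": 40},{"travel": [0,0,0.004],"rot": [0,0,0],"hand": 40},{"travel": [0,0,0.004],"rot": [0,0,0],"hand": 40}]'

```text
time_s: 24.32
eef_pos: [0.6089, -0.0461, 0.1114]
ee_rot: [-3.114, 0.419, -0.002]
contact_force: [-6.2, 1.7, 10.4]
finger_gap: 0.0459
grip_force: 83.3
```

Contact with the pins at TCP z 111.4 mm, as expected. Now turning under light pressure, 12° per call.

Call:
drive_tool --commands '[{"travel": [0,0,0.001],"rot": [0,0,0.0067],"hand": 40},{"travel": [0,0,0.001],"rot": [0,0,0.0133],"hand": 40},{"travel": [0,0,0.001],"rot": [0,0,0.02],"hand": 40},{"travel": [0,0,0.001],"rot": [0,0,0.0267],"hand": 40},{"travel": [0,0,0.001],"rot": [0,0,0.0333],"hand": 40}]'

```text
time_s: 24.95
eef_pos: [0.6098, -0.0465, 0.1114]
ee_rot: [3.053, -0.741, 0.005]
contact_force: [-3.2, -0.8, 10.5]
finger_gap: 0.0456
grip_force: 83.4
```

Call:
drive_tool --commands '[{"travel": [0,0,0.001],"rot": [0,0,0.0067],"hand": 40},{"travel": [0,0,0.001],"rot": [0,0,0.0133],"hand": 40},{"travel": [0,0,0.001],"rot": [0,0,0.02],"hand": 40},{"travel": [0,0,0.001],"rot": [0,0,0.0267],"hand": 40},{"travel": [0,0,0.001],"rot": [0,0,0.0333],"hand": 40}]'

```text
time_s: 25.58
eef_pos: [0.6104, -0.0465, 0.1114]
ee_rot: [-2.959, 1.056, -0.007]
contact_force: [-1.2, -0.1, 13.2]
finger_gap: 0.0458
grip_force: 83.8
```

Call:
drive_tool --commands '[{"travel": [0,0,0],"rot": [0,0,0.0067],"hand": 40},{"travel": [0,0,0],"rot": [0,0,0.0133],"hand": 40},{"travel": [0,0,0],"rot": [0,0,0.02],"hand": 40},{"travel": [0,0,0],"rot": [0,0,0.0267],"hand": 40},{"travel": [0,0,0],"rot": [0,0,0.0333],"hand": 40}]'

```text
time_s: 26.2
eef_pos: [0.6098, -0.0465, 0.1114]
ee_rot: [-2.832, 1.359, -0.005]
contact_force: [-4.1, -1.1, 14.8]
finger_gap: 0.0456
grip_force: 83.6
```

Call:
drive_tool --commands '[{"travel": [0,0,0],"rot": [0,0,0.0067],"hand": 40},{"travel": [0,0,0],"rot": [0,0,0.0133],"hand": 40},{"travel": [0,0,0],"rot": [0,0,0.02],"hand": 40},{"travel": [0,0,0],"rot": [0,0,0.0267],"hand": 40},{"travel": [0,0,0],"rot": [0,0,0.0333],"hand": 40}]'

```text
time_s: 26.82
eef_pos: [0.6104, -0.0466, 0.1114]
ee_rot: [-2.674, 1.647, -0.006]
contact_force: [-2.0, -1.4, 12.0]
finger_gap: 0.0457
grip_force: 83.8
```

Call:
drive_tool --commands '[{"travel": [0,0,0],"rot": [0,0,0.0067],"hand": 40},{"travel": [0,0,0],"rot": [0,0,0.0133],"hand": 40},{"travel": [0,0,0],"rot": [0,0,0.02],"hand": 40},{"travel": [0,0,0],"rot": [0,0,0.0267],"hand": 40},{"travel": [0,0,0],"rot": [0,0,0.0333],"hand": 40}]'

```text
time_s: 27.45
eef_pos: [0.6099, -0.0465, 0.1114]
ee_rot: [-2.488, 1.917, -0.005]
contact_force: [-3.9, -0.2, 13.6]
finger_gap: 0.0461
grip_force: 83.7
```

Call:
drive_tool --commands '[{"travel": [0,0,0],"rot": [0,0,0.0067],"hand": 40},{"travel": [0,0,0],"rot": [0,0,0.0133],"hand": 40},{"travel": [0,0,0],"rot": [0,0,0.02],"hand": 40},{"travel": [0,0,0],"rot": [0,0,0.0267],"hand": 40},{"travel": [0,0,0],"rot": [0,0,0.0333],"hand": 40}]'

```text
time_s: 28.08
eef_pos: [0.6097, -0.0466, 0.1105]
ee_rot: [-2.273, 2.167, -0.004]
contact_force: [-0.8, -2.4, 4.7]
finger_gap: 0.0458
grip_force: 83.1
```

Call:
drive_tool --commands '[{"travel": [0,0,0],"rot": [0,0,0.0067],"hand": 40},{"travel": [0,0,0],"rot": [0,0,0.0133],"hand": 40},{"travel": [0,0,0],"rot": [0,0,0.02],"hand": 40},{"travel": [0,0,0],"rot": [0,0,0.0267],"hand": 40},{"travel": [0,0,0],"rot": [0,0,0.0333],"hand": 40}]'

```text
time_s: 28.7
eef_pos: [0.608, -0.0472, 0.1086]
ee_rot: [2.035, -2.39, 0.001]
contact_force: [-3.4, -5.6, -0.8]
finger_gap: 0.0456
grip_force: 82.8
```

The lid dropped over the pins: z fell to 108.6 mm and the force vanished. I'll ease back a few degrees and push down.

Call:
drive_tool --commands '[{"travel": [0,0,0.002],"rot": [0,0,-0.005],"hand": 40},{"travel": [0,0,0.004],"rot": [0,0,-0.01],"hand": 40},{"travel": [0,0,0.006],"rot": [0,0,-0.014],"hand": 40},{"travel": [0,0,0.008],"rot": [0,0,-0.014],"hand": 40},{"travel": [0,0,0.008],"rot": [0,0,-0.014],"hand": 40}]'

```text
time_s: 29.32
eef_pos: [0.6088, -0.0463, 0.1052]
ee_rot: [-2.138, 2.302, -0.001]
contact_force: [-3.4, -2.4, 4.7]
finger_gap: 0.046
grip_force: 83.5
```

```bash
python3 chk.py; python3 -c "
from h import *
print(manip.read_state()['moment'])"
```

```text
disc z world vs tool xy 10985 [-0.0356  0.002   0.0979]
lid circle [ 0.6085 -0.047   0.061 ] 37
bench 146357 [ 0.0004  0.0002 -0.002 ]
t 29.38 pos [ 0.6089 -0.0463  0.1052] yaw -94.21 q6 -0.318 F [-3.7 -3.4  4.3] gap 0.0455 grip 83.5
  travel [ 0.0011  0.001  -0.0127] rot [-0.0001 -0.      0.    ]
[-1.37601721  1.1355561   0.04056512]
```

Call:
drive_tool --commands '[{"travel": [0,0,0.002],"rot": [0,0,0],"hand": 40},{"travel": [0,0,0.004],"rot": [0,0,0],"hand": 40},{"travel": [0,0,0.006],"rot": [0,0,0],"hand": 40},{"travel": [0,0,0.008],"rot": [0,0,0],"hand": 40},{"travel": [0,0,0.008],"rot": [0,0,0],"hand": 40}]'

```text
time_s: 30.0
eef_pos: [0.6089, -0.0463, 0.1016]
ee_rot: [-2.138, 2.301, -0.001]
contact_force: [-4.9, -2.8, 8.9]
finger_gap: 0.0459
grip_force: 83.9
```

```bash
cat > chk2.py <<'E'
from h import *
c0=np.array([.6085,-.0465])
for nm in("wrist","top","side"):
  im,d,P,K,T=cam(nm)
  xy=P[...,:2]-c0; r=np.hypot(xy[...,0],xy[...,1]); m=(r<.058)&(r>.032)&(P[...,2]>.085)&(P[...,2]<.105)
  A=np.c_[xy[m],np.ones(m.sum())]; z=P[m][:,2]; w=np.ones(len(z),bool)
  for _ in range(5):
    n=np.linalg.lstsq(A[w],z[w],rcond=None)[0]; e=np.abs(A@n-z); w=e<max(.0015,2*np.median(e))
  print(nm,m.sum(),w.sum(),"slopes x,y, z0",n.round(4))
  m=(np.abs(P[...,2])<.006)&(r<.2)&(r>.075); n=np.linalg.lstsq(np.c_[xy[m],np.ones(m.sum())],P[m][:,2],rcond=None)[0]; print("  bench",n.round(4))
  m=(r<.07)&(P[...,2]>.085)&(P[...,2]<.103); h=cv2.convexHull(P[m][:,:2].astype(np.float32)); print("  enc",cv2.minEnclosingCircle(h))
s=manip.read_state(); print(s["moment"].round(2)); go([.6085,-.0465,.1018])
E
python3 chk2.py
```

```text
wrist 17279 17095 slopes x,y, z0 [-0.0012  0.0001  0.0931]
  bench [-0.0002 -0.0003 -0.002 ]
  enc ((0.6083812713623047, -0.044437702745199203), 0.06352458894252777)
top 360 309 slopes x,y, z0 [ 0.0186 -0.002   0.0949]
  bench [ 0.0009  0.0009 -0.0005]
  enc ((0.6035130023956299, -0.043584924191236496), 0.06286802887916565)
side 521 429 slopes x,y, z0 [ 0.0008 -0.0026  0.0944]
  bench [-0.0007 -0.0001 -0.0007]
  enc ((0.606234073638916, -0.04612608999013901), 0.06437186151742935)
[-1.23  1.76  0.05]
t 30.15 pos [ 0.6089 -0.0463  0.1016] yaw -94.21 q6 -0.318 F [-5.2 -3.4  9.2] gap 0.0458 grip 83.9
  travel [ 0.0004  0.0007 -0.0004] rot [-0.0001 -0.      0.    ]
```

The lid is level and the disc top is at about 95 mm, so it is home. I'll push a little more to be sure it stays seated.

Call:
drive_tool --commands '[{"travel": [0,0,0.001],"rot": [0,0,0],"hand": 40},{"travel": [0,0,0.002],"rot": [0,0,0],"hand": 40},{"travel": [0,0,0.003],"rot": [0,0,0],"hand": 40},{"travel": [0,0,0.004],"rot": [0,0,0],"hand": 40},{"travel": [0,0,0.004],"rot": [0,0,0],"hand": 40}]'

```text
time_s: 30.78
eef_pos: [0.6089, -0.0463, 0.1015]
ee_rot: [-2.138, 2.3, -0.002]
contact_force: [-10.6, -1.4, 22.9]
finger_gap: 0.0461
grip_force: 85.5
```

```bash
python3 chk2.py
```

```text
wrist 17270 17083 slopes x,y, z0 [-0.0002 -0.0003  0.093 ]
  bench [-0.0002 -0.0002 -0.002 ]
  enc ((0.6082124710083008, -0.04447478801012039), 0.06353374570608139)
top 361 287 slopes x,y, z0 [ 0.0108 -0.0047  0.095 ]
  bench [ 0.0006  0.0004 -0.0005]
  enc ((0.6040859222412109, -0.043381236493587494), 0.06307496875524521)
side 527 425 slopes x,y, z0 [0.0016 0.0027 0.0944]
  bench [-0.0001 -0.0002 -0.0006]
  enc ((0.6093137264251709, -0.047162976115942), 0.06650756299495697)
[-0.59  3.94 -0.02]
t 30.93 pos [ 0.6089 -0.0463  0.1015] yaw -94.18 q6 -0.318 F [-10.9  -0.9  23.8] gap 0.0459 grip 85.5
  travel [ 0.0005  0.0008 -0.0007] rot [-0.0002 -0.0001  0.    ]
```

Hard stop: 23 N with no more movement. The lid is fully home, level and gripped.

```bash
python3 -c "
from rig import order
print(order.job_done())"
```

```text
the job is handed in; nothing more can be done
None
```

The job is handed in, with no verdict returned: the ball is on the drum floor (its last few millimetres were a graded release, as the gripper knuckles met the seal), and the lid is over the pins, level, fully home and still gripped at about 85 N and pressed down with about 23 N.

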